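# Take the temperature of the dye pot

### The job

Check the dye pot's temperature: lift the cap off the thermometer opening in the lid and hang it over the free peg of the drip rack, then take the thermometer out of its wooden rack and lower its stem through the opening, never touching the pot, its lid or the sides of the opening, until the tip is about half-way down inside the pot. Hold it there upright, still and centred in the opening, and finish while still holding it; leave the other things on the table alone.

Things in the scene. Friction and masses are not known exactly. Their poses are not given: they have to be found in the camera images.
- pot: Steel dye pot, 200 mm across, standing firm on a cork trivet. Origin on the table under its centre, z up. Inside, its floor is 16 mm and the lid's underside 113 mm above the table. The flat lid's top is at 115 mm, with a black knob (34 mm across, 29 tall) at the centre and the opening's sleeve 65 mm out along the pot's -x (the robot's side). Side loops reach 137 mm along its y and -y, 96 mm up.
- port (a point): Centre of the thermometer opening, at the top rim of an upright steel sleeve on the lid, 135 mm above the table. The sleeve is 25 mm across outside, its bore 18 mm, and it rises 20 mm above the lid. The bore runs straight down into the pot. Axes as the pot's.
- cap_center (a point): Centre of the black plastic cap over the sleeve: a thimble 36 mm across, 44 tall, closed on top; inside 29 mm across, 36 deep; 35 g. It starts with its rim on the lid, this point 137 mm above the table and 22 mm above the lid, and lifts straight off. The lid's knob begins 48 mm from its axis, so close the fingers across the line from the pot's centre to the opening (along the pot's y).
- free_peg (a point): Centre of the flat top of the drip rack's empty peg: upright, white, 20 mm thick, its top 72 mm above the table. When the cap hangs on it, its inside top rests on the peg and the cap's centre is 14 mm below this point. The drip rack is a grey tray, 230 by 90 by 14 mm, fixed to the table; its other peg is 110 mm away along this point's +x and carries the cup.
- thermometer_center (a point): Centre of the thermometer's handle: a white block 24 mm wide along its y, 16 thick along its x, 65 tall, z up; 70 g. The stem below is steel, 5 mm thick, 120 long, on the same axis. It starts in a wooden rack (130 by 70, 135 mm tall, fixed), stem down a 10 mm hole, handle resting on the top; this point is then 168 mm above the table. The tip must rise past 135 mm to leave the rack.
- stem_mid (a point): Point on the axis of the thermometer's stem half-way along it: 60 mm above the tip and 93 mm below the centre of the handle. Same axes as the handle.
- stem_tip (a point): Lower end of the thermometer's stem, 153 mm below the centre of the handle.
- cup: White plastic dye cup, 66 mm across and 55 mm tall, upside down on the other peg of the drip rack, its top 76 mm above the table. To be left alone. Origin at the centre of its mouth (underneath).
- squeeze_bottle: White plastic squeeze bottle with a nozzle, 60 mm across, 150 mm tall, standing on the table. To be left alone. Origin at its underside.
- bowl: Brown clay bowl, 124 mm across, 50 mm tall. To be left alone. Origin at its underside.
- spoon: Steel spoon, 180 mm long, lying between the robot and the pot. To be left alone. Long axis along its own x.
Things that resemble listed ones, but are neither listed nor needed, are in the scene too. Of the things that look like the part that bears cap_center, the smallest one is meant.

How it is judged:
On the way, in this order (a step that is already met when the one before it is completed fails the run):
1. the cap hangs on the free peg, let go (horizontal distance between cap_center and free_peg below 0.007 m and z of cap_center in the frame of free_peg below -0.01 m and angle between cap_center's own z axis and vertical below 0.2 rad and contact force between the fingers and cap below 0.05 N), for 0.2 s.
2. the stem is down in the opening (z of stem_tip in the frame of port below -0.02 m and horizontal distance between stem_tip and port below 0.009 m), for 0.1 s.
At the end, for the whole second after the job is handed in: The gripper still holds the thermometer, at rest and touching nothing else: its tip is about half-way down inside the pot (42 to 88 mm above the table), its stem within 4 mm of the middle of the opening and within 4 degrees of upright; the cap hangs freely on the free peg (all of step 1 and horizontal distance between stem_mid and port below 0.004 m and angle between stem_mid's own z axis and vertical below 0.07 rad and height (world z) of stem_tip between 0.042 and 0.088 m and linear speed of thermometer below 0.015 m/s and contact force between the fingers and thermometer above 1 N and contact force between thermometer and pot below 0.1 N); the arm keeps its last pose, push and grip.
It fails at once if the thermometer touches the pot, its lid or the opening (contact force between thermometer and pot above 0.3 N).
It fails at once if a bystander is disturbed (distance of any of cup, squeeze_bottle, bowl, spoon from where it was at the start of the episode above 0.02 m).
It also fails if it takes over 61 s, if anything falls off the work surface, if the arm or the gripper's body presses on something with over 40 N, if the wrist force passes 120 N, or if a joint passes its speed limit or range.

### The arm

A 7-joint arm with a two-finger parallel gripper is mounted at the origin on the work surface. World frame = base frame: x ahead of the robot, y to its left, z up, the work surface at z = 0. Lengths are in m, angles in rad, forces in N, time in s.
With the tool pointing down it reaches from about 0.4 to 0.9 m from the base axis. Payload 5.6 kg.
Tool frame: the origin (TCP) lies midway between the tips of the shut fingers; the grasp point (between the pads) lies 19 mm behind it; y points along the fingers, z is the direction in which the jaws open and shut, and the axes are right-handed (so a half turn about y gives the same grasp; the last joint's range is limited). The gripper opens to 92 mm and grips with 3 to 60 N. Pads are 20 mm wide; open, the fingers measure 128 mm over their backs; the gripper's body (75 mm by 189 mm) begins 69 mm behind the grasp point.
Start: joints at [-1.191, 0.468, -0.012, 1.603, 0.006, 1.071, -0.056], TCP at [0.267, 0.593, 0.215] pointing down, gripper open.
Joint ranges: [-2.53, 2.53], [-0.31, 2.02], [-1.57, 1.55], [0.28, 2.44], [-1.29, 4.43], [0.15, 1.84], [-2.92, 2.92]. Speed limits (rad/s): [2.57, 2.57, 3.14, 3.14, 3.14, 3.14, 3.14].

### API

Orientations are given as a 3x3 rotation matrix whose columns are the frame's x, y, z axes.
In Python, from station import env, effector, solver, viewer, workorder, search_frame, tip_of gives the robot as it stands. Calls block until the motion is done:
- env.reach(position, orientation): joint-space move of the TCP to a pose.
- env.movel(position, frame=None, rate=0.15): straight line of the TCP; frame=None keeps the orientation; rate is the mean speed in m/s.
- env.goto_joints(angles): joint-space move.
- effector.release() and effector.grasp(squeeze=None): open the fingers fully, or close them until they stop; squeeze is the grip in N (None keeps the last).
- env.pause(seconds).
- solver.inverse_kinematics(position, orientation): joint angles nearest the present ones, or None.
- env.sense(): the state.
- viewer.read_camera(name): name is "scene" or "top"; returns (picture, depth): 384x512x3 uint8, red, green, blue; 384x512 float32, m along the optical axis (not along the pixel's ray), 0 where there is no reading.
- viewer.camera_info(name): a dict with "intrinsics" (3x3 intrinsics, pixels), "dist_coeffs" ([k1, k2, p1, p2, k3] as OpenCV has them; the pictures are not rectified), "eye" and "rotation" of the camera in the world. Camera axes: x right, y up, looking along -z (the intrinsics and any distortion apply to the point x, -y, -z); pixel columns grow to the right and rows downward; lengths in m; the calibration is good to about 2 mm. A picture is of the moment at which its call begins. camera_info takes no time and is no camera call.
A pose or a line that the arm cannot do raises env.PlanningError and nothing moves.
- workorder.finish_job(): hands the job in, once; it reports no verdict.
Trained networks look in the newest picture that a camera, given by its name, has taken for a name from the list of things; names that differ only in an ending like _2 or _b are one class to them, and where a whole thing is asked for, a point or a joint stands for the part that bears it (a point fixed in the world has none). Each returns a list of dicts, best first, with "score" (0 to 1); they miss things now and then, are a little off and sometimes report something else, mostly with a low value. They report only what shows in the picture. A call takes as long as a camera call. They do not tell look-alikes from the thing itself.
- search_frame(camera, name): "at" ([x, y, z] in m, in world coordinates, good to about 4 mm: the middle of the surface that is visible of it).
- tip_of(camera, name): "at" ([x, y, z] in m, in world coordinates, good to about 4 mm: a listed point, or the origin of a listed thing).
The state is a dict: "t": time; "joint_positions": joint angles; "joint_velocities": joint speeds; "tau": joint torques, N m; "ee_pos": TCP position; "tcp_rot": TCP orientation; "wrist_force": force on the tool from outside, world axes, zero at the start; "moment": the same for the moment, N m; "gripper_width": finger opening in m.
Only numpy, scipy, OpenCV 4.12 (cv2) and the standard library are available. Lean on these libraries where they do the work, as an engineer would, in place of code of your own. Each camera call takes 0.05 s, during which the arm holds its last target. There are 200 camera calls.

## Working session

There is one attempt and no reset: what is moved stays moved. The work goes in short steps, each a Python script; the robot and the scene stay as the last script left them, time stands still between calls to the robot, and variables do not carry over. Pictures are saved under pics/ and viewed, about 8 in all and at most 12, crops included, and the job is handed in when it is done.

```bash
ls; mkdir -p pics; python3 - <<'E'
from station import *
import cv2, numpy as np
for c in("scene","top"):
    p,d=viewer.read_camera(c); cv2.imwrite(f"pics/{c}0.png",p[:,:,::-1]); np.save(f"pics/{c}0.npy",d)
    i=viewer.camera_info(c); print(c,{k:np.round(v,3).tolist() for k,v in i.items()})
    for n in("port","pot","cap_center","free_peg","thermometer_center","cup","squeeze_bottle","bowl","spoon"):
        print(n,[(np.round(r["at"],3).tolist(),round(r["score"],2)) for r in tip_of(c,n)])
print(env.sense()["t"])
E
```

```text
pics
scene {'intrinsics': [[370.853, 0.0, 252.851], [0.0, 370.853, 192.622], [0.0, 0.0, 1.0]], 'dist_coeffs': [-0.04, 0.0, 0.0, 0.0, 0.0], 'eye': [1.121, -0.416, 0.611], 'rotation': [[0.582, -0.469, 0.664], [0.813, 0.345, -0.47], [-0.009, 0.813, 0.582]]}
port [([0.581, -0.049, 0.134], 0.6)]
pot [([0.644, -0.011, 0.002], 0.71), ([0.451, -0.352, 0.07], 0.27)]
cap_center [([0.585, -0.05, 0.134], 0.74), ([0.586, -0.221, 0.033], 0.71), ([0.43, 0.051, 0.032], 0.57)]
free_peg [([0.451, -0.346, 0.07], 0.57)]
thermometer_center [([0.46, 0.317, 0.173], 0.77), ([0.737, -0.25, 0.004], 0.7)]
cup [([0.562, -0.339, 0.021], 0.94)]
squeeze_bottle [([0.741, 0.266, 0.0], 0.95), ([0.459, 0.317, 0.168], 0.6)]
bowl [([0.74, -0.25, 0.001], 0.69)]
spoon [([0.414, -0.024, 0.002], 0.68)]
top {'intrinsics': [[423.764, 0.0, 255.256], [0.0, 423.764, 190.162], [0.0, 0.0, 1.0]], 'dist_coeffs': [-0.114, 0.0, 0.0, 0.0, 0.0], 'eye': [0.478, 0.014, 1.134], 'rotation': [[0.02, 0.997, -0.072], [-0.999, 0.022, 0.023], [0.025, 0.072, 0.997]]}
port [([0.587, -0.046, 0.135], 0.79)]
pot [([0.642, -0.012, 0.001], 0.96), ([0.586, -0.048, 0.134], 0.21)]
cap_center [([0.429, 0.057, 0.034], 0.9), ([0.459, 0.314, 0.167], 0.71), ([0.583, -0.222, 0.035], 0.57), ([0.585, -0.047, 0.136], 0.46), ([0.59, -0.047, 0.133], 0.33)]
free_peg [([0.455, -0.353, 0.072], 0.77)]
thermometer_center [([0.462, 0.312, 0.165], 0.65)]
cup [([0.56, -0.338, 0.022], 0.56), ([0.584, -0.048, 0.138], 0.15)]
squeeze_bottle [([0.741, 0.266, 0.001], 0.81)]
bowl [([0.742, -0.251, -0.004], 0.72)]
spoon [([0.416, -0.02, -0.002], 0.6)]
1.0
```

View pics/scene0.png

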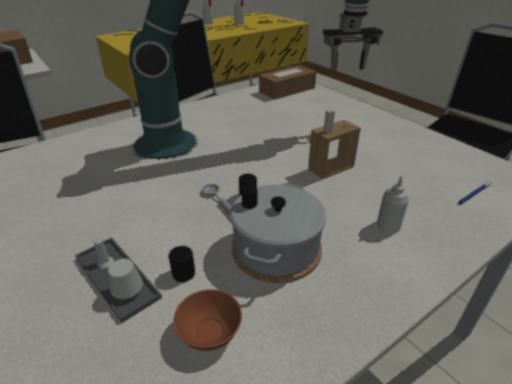

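View pics/top0.png

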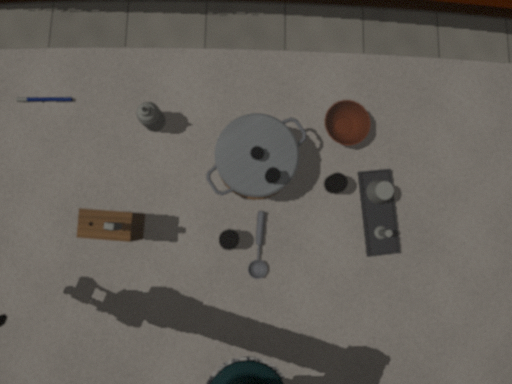

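The scene view shows the pot with its cap at (248,200). A spare cap stands behind it at (248,184) and another at (181,264). The free peg is at (101,252), the cup at (124,278) and the thermometer in its rack at (329,122). The top view agrees: cap (273,175), knob (257,153), peg (384,233), handle (109,226). Next I refine these positions with depth.

```bash
cat > h.py <<'E'
from station import *
import cv2, numpy as np
def cloud(c,d=None):
    p=None
    if d is None: p,d=viewer.read_camera(c)
    i=viewer.camera_info(c); K=np.array(i["intrinsics"]); D=np.array(i["dist_coeffs"])
    v,u=np.mgrid[:384,:512]; n=cv2.undistortPoints(np.stack([u,v],-1).reshape(-1,1,2).astype(float),K,D).reshape(384,512,2)
    P=np.stack([n[...,0]*d,-n[...,1]*d,-d],-1)@np.array(i["rotation"]).T+i["eye"]
    P[d==0]=np.nan
    return p,P
def sel(P,xy,r,z0,z1):
    m=(np.hypot(P[...,0]-xy[0],P[...,1]-xy[1])<r)&(P[...,2]>z0)&(P[...,2]<z1); return P[m]
def circ(Q): (c,r)=cv2.minEnclosingCircle(Q[:,:2].astype(np.float32)); return np.round([*c,r,len(Q),*Q[:,:2].mean(0),np.median(Q[:,2])],4)
def down(a):  # tool down, jaws along world angle a
    z=np.array([np.cos(a),np.sin(a),0]); y=np.array([0,0,-1.]); return np.c_[np.cross(y,z),y,z]
E
python3 - <<'E'
from h import *
for c in("scene","top"):
    _,P=cloud(c,np.load(f"pics/{c}0.npy"))
    print(c)
    for n,xy,r,a,b in(("lid",(.643,-.011),.105,.108,.122),("captop",(.586,-.048),.03,.15,.17),("knob",(.643,-.011),.03,.13,.15),("peg",(.453,-.35),.025,.062,.085),("cup",(.561,-.339),.045,.066,.09),("handle",(.46,.314),.03,.19,.21),("rack",(.46,.314),.12,.125,.14),("tray",(.5,-.345),.16,.008,.02)):
        Q=sel(P,xy,r,a,b)
        if len(Q)<4: print(n,len(Q)); continue
        print(n,circ(Q),np.round(np.r_[cv2.minAreaRect(Q[:,:2].astype(np.float32)*1000)[0:1][0],cv2.minAreaRect(Q[:,:2].astype(np.float32)*1000)[1],cv2.minAreaRect(Q[:,:2].astype(np.float32)*1000)[2]],1))
s=env.sense(); print(s["tcp_rot"],s["gripper_width"],s["wrist_force"])
E
```

```text
scene
lid [ 6.399e-01 -1.110e-02  1.035e-01  4.199e+03  6.560e-01 -1.940e-02
  1.150e-01] [643.1 -11.4 198.7 205.6   2.2]
captop [ 5.862e-01 -4.900e-02  1.770e-02  1.620e+02  5.896e-01 -5.100e-02
  1.582e-01] [587.2 -49.6  32.3  32.3  54.1]
knob [ 6.396e-01 -1.150e-02  1.640e-02  1.590e+02  6.429e-01 -1.440e-02
  1.419e-01] [640.9 -12.1  30.2  29.4   9.5]
peg [ 4.531e-01 -3.528e-01  1.060e-02  6.700e+01  4.557e-01 -3.522e-01
  7.070e-02] [ 453.5 -351.8   16.8   19.2   67.6]
cup [ 5.625e-01 -3.395e-01  2.520e-02  4.460e+02  5.657e-01 -3.397e-01
  7.490e-02] [ 562.3 -339.5   49.6   47.4    8.5]
handle [4.583e-01 3.164e-01 1.330e-02 4.700e+01 4.616e-01 3.138e-01 1.975e-01] [459.3 316.1  26.1  16.7  76.4]
rack [4.606e-01 3.495e-01 7.430e-02 5.660e+02 4.682e-01 3.431e-01 1.351e-01] [460.6 348.9 136.   74.7  87. ]
tray [ 5.027e-01 -3.149e-01  1.369e-01  9.230e+02  5.251e-01 -3.413e-01
  1.300e-02] [ 502.6 -314.8  232.9  151.8    6.7]
top
lid [ 6.403e-01 -1.210e-02  1.039e-01  5.170e+03  6.413e-01 -1.000e-02
  1.143e-01] [640.2 -11.8 205.1 205.1  60.3]
captop [ 5.866e-01 -4.940e-02  1.800e-
[... 293 characters left out ...]
2.3   19.5   18.1   46.2]
cup [ 5.617e-01 -3.401e-01  2.530e-02  3.000e+02  5.616e-01 -3.387e-01
  7.480e-02] [ 561.9 -339.4   49.1   47.6   45. ]
handle [4.601e-01 3.156e-01 1.350e-02 8.500e+01 4.603e-01 3.145e-01 1.986e-01] [460.6 315.8  15.5  26.4   1.3]
rack [4.615e-01 3.474e-01 7.300e-02 1.483e+03 4.617e-01 3.475e-01 1.343e-01] [461.6 347.2 131.1  71.5  87.5]
tray [ 5.043e-01 -3.204e-01  1.340e-01  7.070e+02  4.995e-01 -3.443e-01
  1.210e-02] [ 501.5 -303.3  231.6  182.2    8. ]
[[ 9.11906685e-01  3.94676315e-05  4.10397607e-01]
 [-4.10397605e-01 -3.84929095e-05  9.11906686e-01]
 [ 5.17881949e-05 -9.99999998e-01 -1.89045200e-05]] 0.09160066924547387 [-0.37785651 -0.37303102 -0.19102083]
```

```bash
python3 - <<'E'
from h import *
cap=np.array([.5865,-.0492]); peg=np.array([.4537,-.3527])
a=np.radians(124.8)
def best(p,angs):
    q0=env.sense()["joint_positions"]; o=[(np.abs(np.array(q)-q0).max(),x) for x in angs if (q:=solver.inverse_kinematics(p,down(x))) is not None]
    return min(o)[1]
env.movel([.267,.593,.36],rate=.25)
a=best([*cap,.30],[a,a-np.pi]); env.reach([*cap,.26],down(a))
env.movel([*cap,.126],rate=.12)
effector.grasp(10); s=env.sense(); print(s["gripper_width"],s["t"],s["wrist_force"],np.degrees(a),s["joint_positions"])
env.movel([*cap,.24],rate=.12); print(env.sense()["gripper_width"])
b=np.arctan2(.0125,.108)+np.pi/2; b=best([*peg,.20],[b,b-np.pi]); env.reach([*peg,.20],down(b))
env.movel([*peg,.105],rate=.12)
s=env.sense(); print(s["t"],s["wrist_force"],s["ee_pos"],np.degrees(b))
for c in("scene","top"):
    p,P=cloud(c); cv2.imwrite(f"pics/{c}1.png",p[:,:,::-1]); np.save(f"pics/{c}1.npy",P)
    print(tip_of(c,"cap_center")); print(tip_of(c,"port"))
    print("sleeve",circ(sel(P,cap,.03,.126,.145)))
E
```

```text
0.03525873703722393 6.4583 [0.46354601 0.16061474 0.56023497] -55.2 [-0.45401322  0.52827104  0.6365998   1.86336447 -0.39927468  0.8800211
 -0.58655209]
0.034929688506025326
9.7583 [-0.09053027  0.09766691  0.10892201] [ 0.45409359 -0.3531321   0.10559521] -83.39791977035202
[{'at': [0.4551, -0.3552, 0.1146], 'score': 0.96}, {'at': [0.5847, -0.2201, 0.0329], 'score': 0.74}, {'at': [0.5614, -0.3408, 0.0207], 'score': 0.63}, {'at': [0.4276, 0.052, 0.0345], 'score': 0.57}]
[{'at': [0.5831, -0.0475, 0.1357], 'score': 0.84}, {'at': [0.7386, -0.2492, 0.0046], 'score': 0.48}]
sleeve [ 5.853e-01 -4.870e-02  1.340e-02  8.600e+01  5.866e-01 -4.850e-02
  1.325e-01]
[{'at': [0.5832, -0.2199, 0.0316], 'score': 0.89}, {'at': [0.4294, 0.0515, 0.0292], 'score': 0.59}]
[{'at': [0.5857, -0.048, 0.1346], 'score': 0.63}]
sleeve [ 5.862e-01 -5.010e-02  1.270e-02  4.500e+01  5.865e-01 -5.000e-02
  1.341e-01]
```

```bash
python3 - <<'E'
from h import *
peg=np.array([.4537,-.3527])
env.movel([*peg,.048],rate=.06); s=env.sense(); print(s["t"],s["wrist_force"],s["ee_pos"],s["gripper_width"])
if abs(s["wrist_force"][2])<8:
    effector.release(); env.movel([*peg,.22],rate=.15)
    for c in("scene","top"):
        p,P=cloud(c); cv2.imwrite(f"pics/{c}2.png",p[:,:,::-1])
        print(tip_of(c,"cap_center")); print("captop",circ(sel(P,peg,.035,.07,.12)))
print(env.sense()["t"])
E
```

```text
11.1583 [-0.3773898   0.16859084 -0.49022517] [ 0.45391991 -0.35297239  0.04835371] 0.035031477403383963
[{'at': [0.4546, -0.3536, 0.0531], 'score': 0.86}, {'at': [0.583, -0.2181, 0.0313], 'score': 0.83}, {'at': [0.4288, 0.0505, 0.0351], 'score': 0.71}]
captop [ 4.561e-01 -3.527e-01  1.730e-02  1.840e+02  4.592e-01 -3.529e-01
  7.830e-02]
[{'at': [0.5824, -0.2218, 0.0314], 'score': 0.94}, {'at': [0.4315, 0.0557, 0.0287], 'score': 0.89}, {'at': [0.452, -0.3522, 0.0569], 'score': 0.65}]
captop [ 4.558e-01 -3.397e-01  1.280e-02  3.300e+01  4.554e-01 -3.386e-01
  7.590e-02]
13.6
```

```bash
python3 - <<'E'
from h import *
th=np.array([.4597,.316]); port=np.array([.586,-.0492])
env.movel([.4537,-.3527,.30],rate=.25)
a=np.radians(-2.7); q0=env.sense()["joint_positions"]
o=[]
for x in(a,a+np.pi):
    q=solver.inverse_kinematics([*th,.30],down(x)); q2=solver.inverse_kinematics([*port,.33],down(x)); print(x,q,q2)
    if q is not None: o.append((abs(q[6])+abs(q2[6] if q2 is not None else 9),x))
a=min(o)[1]
env.reach([*th,.28],down(a)); env.movel([*th,.155],rate=.12)
effector.grasp(20); s=env.sense(); print(s["t"],s["gripper_width"],s["wrist_force"],s["ee_pos"])
env.movel([*th,.345],rate=.12)
s=env.sense(); print(s["t"],s["gripper_width"],s["wrist_force"],s["ee_pos"],a)
p,P=cloud("top")
print("cap",circ(sel(P,(.4537,-.3527),.035,.07,.12)), tip_of("top","cap_center"),"sleeve",circ(sel(P,port,.03,.126,.145)))
env.reach([*port,.345],down(a))
s=env.sense(); print(s["t"],s["gripper_width"],s["ee_pos"])
for c in("scene","top"):
    p,P=cloud(c); cv2.imwrite(f"pics/{c}3.png",p[:,:,::-1]); np.save(f"pics/{c}3.npy",P)
    for n in("stem_tip","stem_mid","port","thermometer_center"): print(c,n,tip_of(c,n))
    for z in np.arange(.17,.33,.02):
        Q=sel(P,port,.03,z,z+.02)
        if len(Q): print(round(z,3),len(Q),np.round(np.median(Q,0),4))
E
```

```text
-0.0471238898038469 [-1.18271594  0.25030116  0.63070166  1.76510035 -0.15881776  1.17738107
 -0.55281879] [-0.55512429  0.30595979  0.7430062   1.65745912 -0.21552265  1.26240776
  0.18347324]
3.094468763785946 [ 0.26019602  0.58016107 -1.30880177  1.67888529  0.57545981  1.33730494
  1.94515284] [-0.89007802  0.5268601   1.32979651  1.67326248 -0.52265947  1.36147441
 -2.66587818]
18.775 0.01601099034797994 [ 0.50821835  0.46227768 -0.90570664] [0.45964891 0.31596965 0.15496057]
20.5083 0.01568796883476798 [-0.02823665 -0.77780274 -0.50755477] [0.45940983 0.31581526 0.34430447] -0.0471238898038469
cap [ 4.560e-01 -3.536e-01  1.900e-02  1.650e+02  4.557e-01 -3.516e-01
  7.860e-02] [{'at': [0.5824, -0.2186, 0.0322], 'score': 0.81}, {'at': [0.432, 0.0562, 0.0325], 'score': 0.73}, {'at': [0.4505, -0.3521, 0.0605], 'score': 0.54}] sleeve [ 5.864e-01 -4.960e-02  1.240e-02  4.600e+01  5.867e-01 -4.990e-02
  1.336e-01]
22.05 0.015747659994845047 [ 0.58616995 -0.04746139  0.34473212]
scene stem_tip [{'at': [0.5854, -0.0473, 0.2114], 'score': 0.81}]
scene stem_mid [{'at': [0.5844, -0.0477, 0.264], 'score': 0.79}, {'at': [0.7431, 0.2671, 0.002], 'score': 0.32}]
scene port [{'at': [0.5801, -0.0502, 0.1327], 'score': 0.92}]
scene thermometer_center [{'at': [0.5879, -0.0461, 0.3606], 'score': 0.79}]
0.19 2 [ 0.5858 -0.0463  0.2061]
0.21 25 [ 0.5869 -0.0471  0.2189]
0.23 21 [ 0.5867 -0.0474  0.2361]
0.25 18 [ 0.5872 -0.0476  0.2598]
0.27 20 [ 0.587  -0.0476  0.2803]
0.29 30 [ 0.5866 -0.0474  0.2994]
0.31 40 [ 0.5882 -0.0479  0.3266]
top stem_tip []
top stem_mid []
top port []
top thermometer_center []
```

```bash
python3 - <<'E'
from h import *
port=np.array([.586,-.0492])
env.movel([*port,.297],rate=.1); env.pause(.5)
s=env.sense(); print(s["t"],s["ee_pos"],s["tcp_rot"][:,1])
st=[];sl=[]
for k in range(4):
    p,P=cloud("scene")
    Q=sel(P,port,.03,.17,.235); st.append(Q); Q2=sel(P,port,.022,.131,.14); sl.append(circ(Q2)[:6])
    print(len(Q),np.round(np.median(Q,0),4),np.round(np.polyfit(Q[:,2],Q[:,0],1)[0],3),np.round(np.polyfit(Q[:,2],Q[:,1],1)[0],3),sl[-1], np.nanmin(sel(P,port,.01,.14,.3)[:,2]))
cv2.imwrite("pics/crop4.png",cv2.resize(p[110:240,190:310,::-1],None,fx=4.5,fy=4.5,interpolation=cv2.INTER_CUBIC))
i=viewer.camera_info("scene");R=np.array(i["rotation"])
for n,X in(("port",(*port,.135)),("tip",(*s["ee_pos"][:2],.144))):
    x=R.T@(np.array(X)-i["eye"]); uv=cv2.projectPoints(np.array([[x[0],-x[1],-x[2]]]),np.zeros(3),np.zeros(3),np.array(i["intrinsics"]),np.array(i["dist_coeffs"]))[0].ravel(); print(n,uv,(uv-[190,110])*4.5)
E
```

```text
23.6833 [ 0.58605896 -0.04916823  0.2971293 ] [ 2.37252697e-04  6.37138064e-05 -9.99999970e-01]
66 [ 0.587  -0.0493  0.2088] -0.01 -0.007 [ 5.852e-01 -4.840e-02  1.260e-02  5.600e+01  5.870e-01 -4.910e-02] 0.15726743371223662
65 [ 0.5869 -0.0492  0.2092] -0.017 0.001 [ 5.856e-01 -4.800e-02  1.340e-02  5.200e+01  5.866e-01 -4.880e-02] 0.15839191301317707
66 [ 0.5869 -0.0493  0.2083] -0.01 -0.003 [ 5.855e-01 -4.840e-02  1.290e-02  5.700e+01  5.865e-01 -4.880e-02] 0.15812513073349999
66 [ 0.5871 -0.049   0.2081] -0.01 -0.001 [ 5.862e-01 -4.900e-02  1.330e-02  5.900e+01  5.865e-01 -4.880e-02] 0.15767092955763906
port [248.44740915 196.87338838] [263.01334118 390.93024772]
tip [248.40971457 193.51287265] [262.84371558 375.80792693]
```

View pics/crop4.png

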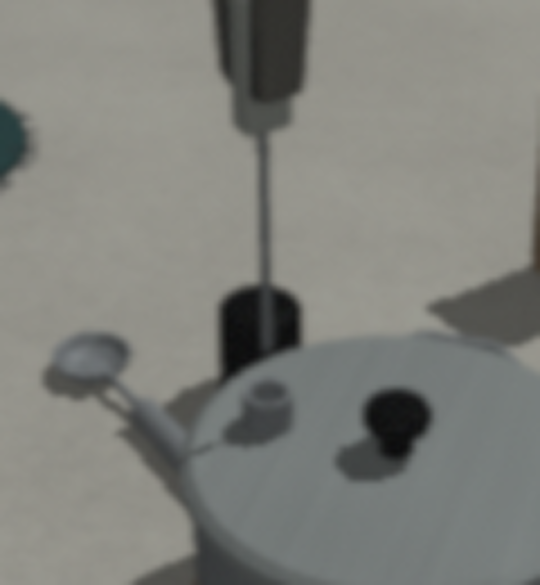

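The stem tip (268,350) sits directly above the sleeve centre (268,391). In depth, the stem axis and the sleeve agree to about 1 mm, and tilt is about 0.015 rad. The tip is 140 mm below the TCP, so I lower to TCP z = 0.205.

```bash
python3 - <<'E'
from h import *
port=np.array([.586,-.0490])
env.movel([*port,.205],rate=.04); env.pause(.6)
s=env.sense(); print(s["t"],s["ee_pos"],s["gripper_width"],s["wrist_force"],np.abs(s["joint_velocities"]).max())
for k in range(2):
    p,P=cloud("scene"); Q=sel(P,port,.009,.138,.158); print(len(Q),np.round(np.median(Q,0),4),circ(sel(P,port,.022,.131,.138)))
print("cap",circ(sel(P,(.4537,-.3527),.035,.07,.12)))
for n in("cup","squeeze_bottle","bowl","spoon"): print(n,[np.round(r["at"],3) for r in tip_of("scene",n)][:1])
cv2.imwrite("pics/crop5.png",cv2.resize(p[120:320,60:330,::-1],None,fx=2.9,fy=2.9,interpolation=cv2.INTER_CUBIC))
E
```

```text
26.9333 [ 0.58600614 -0.04899241  0.20500814] 0.015565712018970203 [ 0.3931911  -0.65056545 -1.22099868] 0.0014645237002989234
15 [ 0.5865 -0.0489  0.1479] [ 5.854e-01 -4.840e-02  1.330e-02  5.600e+01  5.876e-01 -4.900e-02
  1.346e-01]
16 [ 0.5861 -0.0492  0.1471] [ 5.860e-01 -4.840e-02  1.300e-02  5.500e+01  5.872e-01 -4.880e-02
  1.339e-01]
cap [ 4.559e-01 -3.525e-01  1.770e-02  1.820e+02  4.590e-01 -3.529e-01
  7.830e-02]
cup [array([ 0.562, -0.34 ,  0.023])]
squeeze_bottle [array([ 0.739,  0.268, -0.005])]
bowl [array([ 0.739, -0.248,  0.003])]
spoon [array([ 0.418, -0.023, -0.002])]
```

View pics/crop5.png

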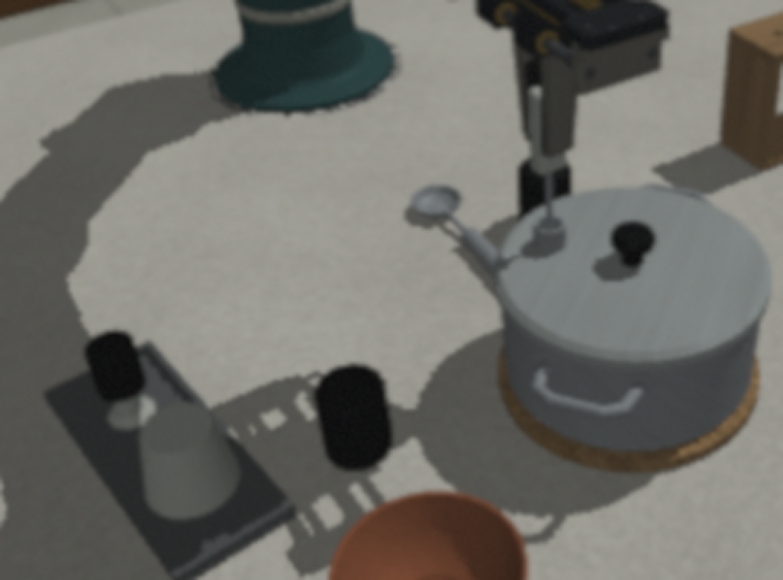

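```bash
python3 -c "
from station import *
workorder.finish_job(); s=env.sense(); print(s['t'],s['gripper_width'])"
```

```text
the job is handed in; nothing more can be done
the job is handed in; nothing more can be done
```

I hung the cap on the free peg and lowered the thermometer through the opening. I handed the job in at about 27 s, with the gripper still holding the thermometer. No verdict is reported, so these are my last checks.

- **Cap:** It hangs on the peg with its top at 78 mm, where about 80 mm is expected. It sits about 2 mm off the peg's centre, and the limit is 7 mm.
- **Thermometer:** The tip is at about 65 mm, worked out from the arm's position rather than seen. The stem axis measured about 1.4 mm from the middle of the opening. Tilt was 0.01–0.02 rad just before lowering.
- **Contact and stillness:** The arm was at rest. I saw no sign of contact: wrist force after lowering was about 1.4 N in all, in line with the free-air readings, but that is too coarse to rule out a touch near the 0.3 N limit.
- **Other things on the table:** The cup, bottle, bowl and spoon all read within about 7 mm of where they started, which is about the network's error.

No check failed. The one thing that differed was my first estimate of the tip height while hovering, which was 13 mm too low. The depth image showed it, and I corrected it before lowering.

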